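# File two finish tins into the bench's tin lane

### The arm

A 7-joint arm with a two-finger parallel gripper is mounted at the origin on the work surface. World frame = base frame: x ahead of the robot, y to its left, z up, the work surface at z = 0. Lengths are in m, angles in rad, forces in N, time in s.
With the tool pointing down it reaches from about 0.4 to 0.875 m from the base axis. Payload 19.3 kg.
Tool frame: the origin (TCP) lies between the finger pads; the fingertips stand ahead of it and the grasp point (between the pads) lies 8 mm behind it (bot.tip_extent is the x of the fingertips in the tool frame, in m); x points along the fingers, y is the direction in which the jaws open and shut, and the axes are right-handed (so a half turn about x gives the same grasp; the last joint's range is limited). The gripper opens to 85 mm and grips with 20 to 120 N. Pads are 22 mm wide; open, the fingers measure 114 mm over their backs; the gripper's body (76 mm by 85 mm) begins 54 mm behind the grasp point. The pads swing forward as they close: fully open they stand 13 mm farther back than shut.
Start: joints at [1.114, 0.521, -0.036, 1.599, 0.021, 1.021, -0.113], TCP at [0.236, -0.579, 0.242] pointing down, gripper open.
Joint ranges: [-2.91, 2.91], [-0.3, 2.13], [-1.5, 1.42], [0.17, 2.43], [-1.26, 4.41], [0.16, 1.93], [-2.52, 2.52]. Speed limits (rad/s): [1.89, 1.89, 2.39, 2.39, 3.01, 3.01, 3.01].

### API

Orientations are given as [roll, pitch, yaw] about the fixed x, y, z axes, in that order (R = Rz(yaw) Ry(pitch) Rx(roll)).
In Python, from workcell import observe, grab_frame, camera_info, bot, nets gives the robot as it stands.
- The arm moves only by the tool jog_arm, never from a script. Its argument "commands" is a list of rows, each a list of 6 numbers: the shift along the tool's x, y, z in mm, then the turn, a rotation vector about the tool's x, y, z in rad. A call has 1 to 20 rows; each row shifts and turns the pose as measured when the row begins, along the tool's axes as they then stand; what a row does not reach is not made up. A row lasts 1/10 s, in which the tool goes at most 50 mm and 8.59 degrees, less where a joint would pass 70% of its speed; a pose out of reach is approached as far as the arm can. A call is refused whole if a number of a shift passes 50 or a number of a turn 0.15, either way. A call with a gripper value outside its range is refused whole. "gripper" is the closure in counts, from 0 (fully open) to 255 (shut), set as the call begins (left out, the last holds). The fingers move at their own pace and stop on an object; "newtons" is the grip in N (left out, the last holds). Time passes only in rows, so rows that do not move let the fingers close. It gives the time, the measured TCP pose, the force and the opening at its end, in the units of the state.
- observe(): the state, without advancing time (a new reading comes with each control period).
- grab_frame(name): name is "scene" or "top"; returns the picture (420x560x3 uint8, red, green, blue); there is no depth.
- camera_info(name): a dict with "fov_y" (degrees; the focal length in pixels is half the picture's height over the tangent of half this angle, whatever the lens; pixels are square), "cx", "cy" (the principal point, pixels), "R" (3x3) and "t" (3): a world point X has camera coordinates R X + t. Camera axes: x right, y down, z forward; pixel columns grow to the right and rows downward; lengths in m; the calibration is good to about 2 mm. A picture is of the moment at which its call begins. camera_info takes no time and is no camera call.
- bot.job_done(): hands the job in, once; it reports no verdict.
Trained networks look in the newest picture that a camera, given by its name, has taken for a name from the list of things; names that differ only in an ending like _2 or _b are one class to them, and where a whole thing is asked for, a point or a joint stands for the part that bears it (a point fixed in the world has none). Each returns a list of dicts, best first, with "p" (0 to 1); they miss things now and then, are a little off and sometimes report something else, mostly with a low value. They report only what shows in the picture. A call takes as long as a camera call. They do not tell look-alikes from the thing itself.
- nets.find_in(camera, name): "rect" ([left, top, right, bottom] in pixels, round what is visible of it).
- nets.silhouettes(camera, name): "mask" (420x560 bool, what is visible of it) and "rect" ([left, top, right, bottom] in pixels, round what is visible of it).
- nets.pinpoint(camera, name): "location" ([column, row] in pixels: a listed point, or the origin of a listed thing).
The state is a dict: "clock": time; "qpos": joint angles; "qd": joint speeds; "joint_efforts": joint torques, N m; "position": TCP position; "tool_rot": TCP orientation; "force": force on the tool from outside, world axes, zero at the start; "moment": the same for the moment, N m; "grip_width": finger opening in m.
Only numpy, scipy, OpenCV 4.12 (cv2) and the standard library are available. Lean on these libraries where they do the work, as an engineer would, in place of code of your own. Each camera call takes 0.05 s, during which the arm holds its last target.

### The job

Push the two narrow tins one by one into single file in the lane between the plywood rails: first the flat-lidded one all the way in against the end stop, then the one with the screw cap up against it. Keep them upright and sliding on the bench, do not lift them, and leave the wide tin where it stands.

Things in the scene. Friction and masses are not known exactly. Their poses are not given: they have to be found in the camera images.
- lane_end (a point): Lane on the bench: two plywood rails (20 mm high, 14 thick, 80 apart, straight for 140 mm from the end stop, then flaring over 40 mm to a mouth 130 wide) and a plywood stop block (30 high). The bench is its floor. Point: at bench level, mid-width, on the stop's inner face; x axis level, pointing from mouth to stop; z up. The mouth faces the tins, with clear bench between.
- lidtin_mid (a point): Narrow round tin with a flat lid: bare metal, paper band, 64 mm diameter, 50 mm high, about 0.2 kg, loose, standing on the bench. Pushed no higher than 35 mm above the bench it slides without tipping. Point: its centre, half-way up (25 mm above the bench); z is its upright axis.
- captin_mid (a point): Narrow round tin with a black screw cap: bare metal, paper band, body 64 mm diameter and 50 mm high, the cap (28 mm diameter) rising to 72 mm, about 0.2 kg, loose, standing on the bench. Pushed no higher than 35 mm above the bench it slides without tipping. Point: centre of its body, 25 mm above the bench; z is its upright axis.
- widetin_mid (a point): Wide tin with a flat lid, too wide for the lane, to be left alone: same metal and paper band, 86 mm diameter, 45 mm high, loose on the bench. Point: its centre, half-way up.
There are look-alikes about, which are no part of the job. What is shaped like the part that bears lidtin_mid but blue or yellow is not meant.

How it is judged:
On the way, in this order (a step that is already met when the one before it is completed fails the run):
1. the flat-lidded tin stands in the lane against the end stop (within 15 mm), before the capped tin has been brought up to it (x of lidtin_mid in the frame of lane_end between -0.047 and -0.02 m and y of lidtin_mid in the frame of lane_end between -0.02 and 0.02 m and angle between lidtin_mid's own z axis and vertical below 0.17 rad and height (world z) of lidtin_mid below 0.035 m), for 0.2 s.
2. the capped tin stands in the lane close behind it (gap under 15 mm) (x of captin_mid in the frame of lane_end between -0.128 and -0.07 m and y of captin_mid in the frame of lane_end between -0.02 and 0.02 m and angle between captin_mid's own z axis and vertical below 0.17 rad and height (world z) of captin_mid below 0.035 m and horizontal distance between lidtin_mid and captin_mid below 0.079 m), for 0.2 s.
At the end, for the whole second after the job is handed in: Both narrow tins stand upright (within 10 degrees) on the bench between the rails, at rest and released: the flat-lidded one within 15 mm of the end stop, the capped one behind it with a gap under 15 mm (all of step 1 and all of step 2 and linear speed of each of lidtin, captin below 0.02 m/s); the robot touches nothing.
It fails at once if a narrow tin is lifted more than 25 mm off the bench (height (world z) of any of lidtin_mid, captin_mid above 0.05 m).
It fails at once if a narrow tin is tipped over (angle between any of lidtin_mid, captin_mid's own z axis and vertical above 0.6 rad).
It fails at once if the wide tin is shifted by more than 20 mm (distance of widetin_mid from where it was at the start of the episode above 0.02 m).
It also fails if it takes over 72 s, if anything falls off the work surface, if the arm or the gripper's body presses on something with over 40 N, if the wrist force passes 120 N, or if a joint passes its speed limit or range.

## Working session

There is one attempt and no reset: what is moved stays moved. The work goes in short steps, Python scripts to look and compute and a tool call to move; the robot and the scene stay as the last step left them, time stands still between calls to the robot, and variables do not carry over. Pictures are saved under pics/ and viewed, and the job is handed in when it is done.

Besides the shell and the picture viewer there is one more tool, called as name([rows], argument=value, ...), one row to a line, values as JSON. jog_arm: Moves the arm, as the interface text tells. Its arguments: {"type":"object","properties":{"commands":{"type":"array","items":{"type":"array","items":{"type":"number"}}},"gripper":{"type":"number"},"newtons":{"type":"number"}},"required":["commands"]}

```bash
ls; mkdir -p pics; python3 - <<'E'
from workcell import observe, grab_frame, camera_info, bot, nets
import cv2
for n in("scene","top"):
    im=grab_frame(n); cv2.imwrite(f"pics/{n}0.png",im[:,:,::-1])
    c=camera_info(n); print(n,c)
    for k in("lidtin_mid","captin_mid","widetin_mid","lane_end"):
        print(k,[(round(d['p'],2),[round(float(v)) for v in d['location']]) for d in nets.pinpoint(n,k)])
s=observe();print(s); print(bot.tip_extent)
E
```

```text
pics
scene {'fov_y': 47.74029598985686, 'cx': 286.2299426624269, 'cy': 199.95913692563917, 'R': array([[ 0.56263271,  0.82638002, -0.02324836],
       [ 0.45734373, -0.33455822, -0.82395844],
       [-0.68868072,  0.45295348, -0.56617312]]), 't': array([-0.27416263, -0.19235488,  1.38055917])}
lidtin_mid [(0.95, [122, 227]), (0.92, [268, 276]), (0.82, [181, 305]), (0.59, [273, 207])]
captin_mid [(0.95, [188, 262])]
widetin_mid [(0.79, [206, 224])]
lane_end [(0.87, [386, 189])]
top {'fov_y': 48.596831041190185, 'cx': 273.4778572067846, 'cy': 209.91739905807702, 'R': array([[-0.0167863 , -0.99984304, -0.00566784],
       [-0.99779581,  0.01711537, -0.06411385],
       [ 0.0642008 ,  0.00457912, -0.99792649]]), 't': array([0.01409186, 0.49770806, 1.12131901])}
lidtin_mid [(0.95, [412, 271]), (0.85, [336, 148]), (0.77, [402, 157]), (0.58, [284, 219])]
captin_mid [(0.95, [377, 193])]
widetin_mid [(0.98, [344, 230])]
lane_end [(0.56, [176, 192])]
{'clock': 0.5, 'qpos': array([ 1.11380799,  0.52137032, -0.03630114,  1.59952085,  0.02117043,
        1.0210817 , -0.11282966]), 'qd': array([-1.50325359e-03,  5.86775877e-04,  1.48205177e-04, -5.37189082e-04,
        8.79199492e-05,  6.26400309e-04, -4.33813018e-04]), 'joint_efforts': array([-4.00679528e-04, -9.26274133e+01,  1.97782271e+00, -3.70055866e+01,
        1.81778753e-02,  2.44605042e-03,  1.02069343e-04]), 'position': array([ 0.23574048, -0.57882327,  0.24230179]), 'tool_rot': array([3.08534132, 1.57076961, 0.33045035]), 'force': array([-0.01432897,  1.02634172, -0.13396621]), 'moment': array([0.00528516, 0.02122804, 0.03043349]), 'grip_width': 0.0854953630487908}
0.011
```

View pics/scene0.png

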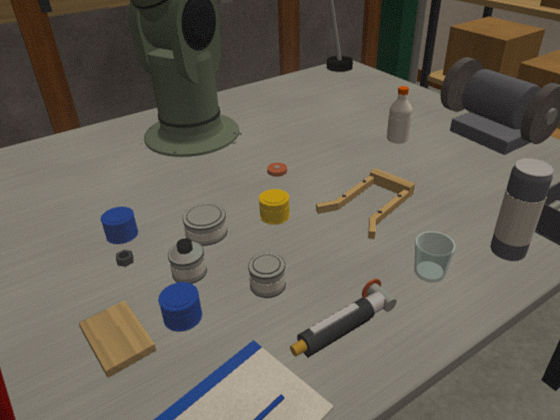

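View pics/top0.png

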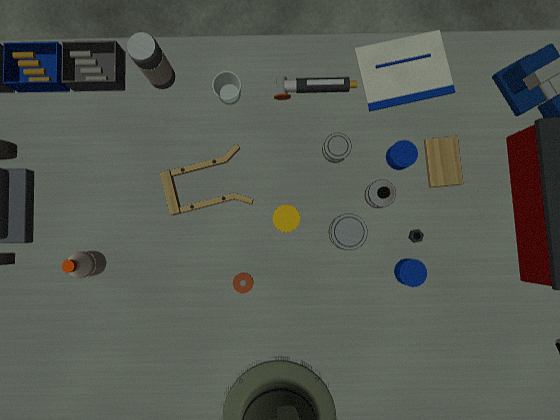

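The scene view shows the lane on the right at about (370,200). In the top view the stop is at about (170,192) and the mouth opens to the right. Candidates for the flat-lidded tin in the top view are (336,148) bare metal, (402,155) blue, (410,271) blue and (286,218) yellow. The bare-metal one fits the description. The capped tin is at (380,193) and the wide tin at (348,231). I'll confirm in a rectified crop.

```bash
cat > h.py <<'E'
import numpy as np, cv2
from workcell import observe, grab_frame, camera_info, bot, nets
def cam(n):
    c=camera_info(n); f=210/np.tan(np.radians(c['fov_y']/2))
    K=np.array([[f,0,c['cx']],[0,f,c['cy']],[0,0,1]]); return K,np.array(c['R']),np.array(c['t'])
def proj(n,X):
    K,R,t=cam(n); p=K@(R@np.asarray(X,float)+t); return p[:2]/p[2]
def ray(n,uv,z):
    K,R,t=cam(n); d=R.T@np.linalg.solve(K,[uv[0],uv[1],1]); o=-R.T@t
    return o+d*(z-o[2])/d[2]
def tri(a,b):
    K1,R1,t1=cam("top");K2,R2,t2=cam("scene")
    X=cv2.triangulatePoints(K1@np.c_[R1,t1],K2@np.c_[R2,t2],np.array(a,float).reshape(2,1),np.array(b,float).reshape(2,1))
    return (X[:3]/X[3]).ravel()
# rectified: pixel (u,v): y=y0-u*s, x=x1-v*s at height z
def rect(im,n,z,x1,y0,s,W,H):
    c=[(0,0),(W,0),(W,H),(0,H)]
    dst=np.float32(c); src=np.float32([proj(n,[x1-v*s,y0-u*s,z]) for u,v in c])
    return cv2.warpPerspective(im,cv2.getPerspectiveTransform(src,dst),(W,H),flags=cv2.INTER_CUBIC)
E
python3 - <<'E'
from h import *
import glob
im=cv2.imread("pics/top0.png")
r=rect(im,"top",0.02,0.72,0.30,0.00085,800,460); 
for i in range(0,800,100): cv2.putText(r,f"{0.30-i*.00085:.3f}",(i,10),0,.35,(255,255,255),1)
cv2.imwrite("pics/rect0.png",r)
print(tri((336,148),(268,276)),tri((377,193),(188,262)),tri((344,230),(206,224)),tri((176,192),(386,189)))
for k in("lidtin_mid","captin_mid","widetin_mid"):
  for n in("top","scene"):
    grab_frame(n)
    for d in nets.silhouettes(n,k):
        m=d['mask'].astype(np.uint8); c=max(cv2.findContours(m,0,1)[0],key=len)
        (u,v),ra=cv2.minEnclosingCircle(c); print(k,n,round(d['p'],2),np.round(d['rect']),np.round([u,v,ra],1),'z.025',ray(n,(u,v),.025).round(4), m.sum())
E
```

```text
[ 0.64774206 -0.14955344  0.02045758] [ 0.53313836 -0.24951078  0.02289997] [ 0.4442573  -0.1678659   0.02059463] [0.54632282 0.2456568  0.0016572 ]
lidtin_mid top 0.95 [395. 259. 429. 285.] [410.5 271.   16.3] z.025 [ 0.3447 -0.3209  0.025 ] 747
lidtin_mid top 0.92 [274. 206. 300. 232.] [286.  217.6  14.5] z.025 [ 0.4782 -0.0245  0.025 ] 629
lidtin_mid top 0.84 [385. 142. 419. 168.] [401.4 154.6  16.4] z.025 [ 0.6273 -0.3089  0.025 ] 727
lidtin_mid top 0.63 [322. 132. 352. 162.] [335.9 147.1  15.2] z.025 [ 0.6487 -0.1497  0.025 ] 667
lidtin_mid scene 0.97 [163. 279. 203. 331.] [179.7 305.7  24.9] z.025 [ 0.6263 -0.3098  0.025 ] 1699
lidtin_mid scene 0.82 [249. 255. 283. 296.] [267.2 275.1  23.4] z.025 [ 0.6496 -0.151   0.025 ] 1481
lidtin_mid scene 0.8 [103. 206. 142. 243.] [119.2 223.9  20.4] z.025 [ 0.3407 -0.3197  0.025 ] 1140
lidtin_mid scene 0.77 [258. 188. 289. 223.] [274.3 205.6  18.5] z.025 [ 0.4759 -0.0228  0.025 ] 936
captin_mid top 0.78 [365. 179. 394. 207.] [379.9 193.8  15.5] z.025 [ 0.5321 -0.2535  0.025 ] 670
captin_mid scene 0.86 [168. 239. 207. 286.] [187.2 260.5  23.8] z.025 [ 0.5289 -0.252   0.025 ] 1432
widetin_mid top 0.72 [326. 213. 369. 249.] [347.1 230.4  19.4] z.025 [ 0.4445 -0.1715  0.025 ] 1086
widetin_mid scene 0.63 [182. 204. 227. 242.] [204.9 223.   23.5] z.025 [ 0.4433 -0.1732  0.025 ] 1512
```

View pics/rect0.png

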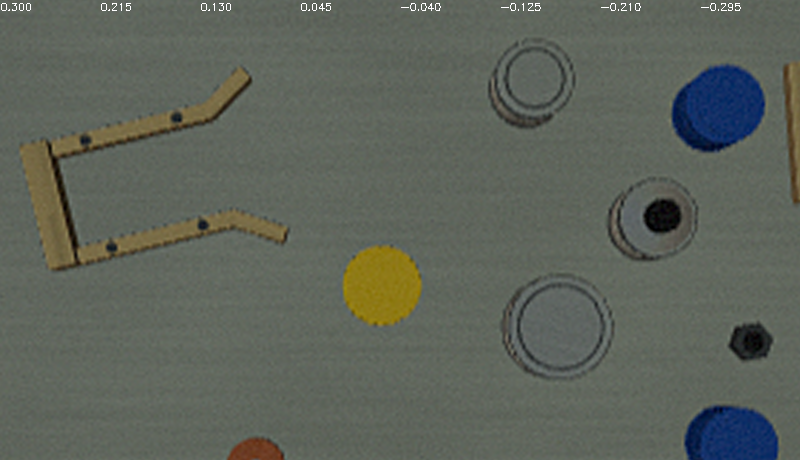

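The rectified crop confirms it. The bare flat-lidded narrow tin is at (535,80), the capped tin at (657,218), the wide tin at (558,327), and the lane interior runs from about (64,203) to the mouth at (260,160). Next I'll compute the lane frame and the motion.

```bash
cat >> h.py <<'E'
from scipy.spatial.transform import Rotation as Ro
E0=np.array([.547,.2455]); D=np.array([-.229,.973]); D/=np.linalg.norm(D); L=np.array([-D[1],D[0]])
def lane(p): r=np.asarray(p)[:2]-E0; return np.array([r@D,r@L])
def world(a,l): return E0+a*D+l*L
def tgt(a,l,z,ang=0.,flip=1):
    """rows to reach lane pose (a,l,z); pushing direction (tool +z*flip) at angle ang from lane axis"""
    s=observe(); R=Ro.from_euler('xyz',s['tool_rot']).as_matrix(); p=s['position']
    d=np.cos(ang)*D+np.sin(ang)*L; zt=flip*np.array([d[0],d[1],0]); xt=np.array([0,0,-1.]); Rt=np.c_[xt,np.cross(zt,xt),zt]
    w=np.r_[world(a,l),z]
    rv=Ro.from_matrix(R.T@Rt).as_rotvec()
    print('clock',round(s['clock'],2),'lane',(lane(p)*1000).round(1),'z',(p[2]*1000).round(1),'| dtool mm',(R.T@(w-p)*1000).round(1),'rotvec',rv.round(3),'q',s['qpos'].round(2),'F',s['force'].round(1),'grip',round(s['grip_width']*1000,1))
E
python3 - <<'E'
from h import *
for p in [(.6487,-.150),(.531,-.2525),(.444,-.172),(.477,-.0235),(.627,-.309)]: print(lane(p).round(4))
s=observe(); print(Ro.from_euler('xyz',s['tool_rot']).as_matrix().round(2))
for f in(1,-1): tgt(-.464,-.008,.15,0,f)
for f in(1,-1): tgt(-.53,.15,.15,np.arctan2(-.416,.909),f)
E
```

```text
[-0.4083 -0.0084]
[-0.4811  0.1297]
[-0.3828  0.1959]
[-0.2458  0.1298]
[-0.5581  0.0492]
[[-0.    0.38 -0.93]
 [ 0.   -0.93 -0.38]
 [-1.   -0.    0.  ]]
clock 1.1 lane [-731.1  491.8] z 242.3 | dtool mm [  92.3 -186.4 -535.2] rotvec [1.726 0.    0.   ] q [ 1.11  0.52 -0.04  1.6   0.02  1.02 -0.11] F [-1.3 -0.1  0.1] grip 85.1
clock 1.1 lane [-731.1  491.8] z 242.3 | dtool mm [  92.3 -186.4 -535.2] rotvec [-1.415 -0.     0.   ] q [ 1.11  0.52 -0.04  1.6   0.02  1.02 -0.11] F [-1.3 -0.1  0.1] grip 85.1
clock 1.1 lane [-731.1  491.8] z 242.3 | dtool mm [  92.3 -145.7 -368.9] rotvec [2.156 0.    0.   ] q [ 1.11  0.52 -0.04  1.6   0.02  1.02 -0.11] F [-1.3 -0.1  0.1] grip 85.1
clock 1.1 lane [-731.1  491.8] z 242.3 | dtool mm [  92.3 -145.7 -368.9] rotvec [-0.986 -0.     0.   ] q [ 1.11  0.52 -0.04  1.6   0.02  1.02 -0.11] F [-1.3 -0.1  0.1] grip 85.1
```

jog_arm([
  [0,0,0,-0.14,0,0],
  [0,0,0,-0.14,0,0],
  [0,0,0,-0.14,0,0],
  [0,0,0,-0.14,0,0],
  [0,0,0,-0.14,0,0],
  [0,0,0,-0.14,0,0],
  [0,0,0,-0.14,0,0],
  [0,0,0,-0.14,0,0],
  [0,0,0,-0.14,0,0],
  [0,0,0,-0.14,0,0],
], gripper=147, newtons=20)

```text
clock: 2.1
position: [0.2359, -0.5788, 0.2424]
tool_rot: [-0.921, 1.57, -2.222]
force: [-0.0, 0.2, -0.9]
grip_width: 0.0362
```

```bash
python3 -c "
from h import *
tgt(-.464,-.008,.15,0,-1)"
```

```text
clock 2.1 lane [-731.1  491.7] z 242.4 | dtool mm [  92.   509.7 -247.8] rotvec [0.038 0.    0.001] q [ 1.35  0.54 -0.38  1.59  0.22  1.06  1.17] F [-0.   0.2 -0.9] grip 36.2
```

jog_arm([
  [0,40,-20,0.02,0,0],
  [0,40,-20,0.02,0,0],
  [0,40,-20,0,0,0],
  [0,40,-20,0,0,0],
  [0,40,-20,0,0,0],
  [0,40,-20,0,0,0],
  [0,40,-20,0,0,0],
  [0,40,-20,0,0,0],
  [0,40,-20,0,0,0],
  [0,40,-20,0,0,0],
  [0,40,-20,0,0,0],
  [0,40,-20,0,0,0],
])

```text
clock: 3.3
position: [0.6547, -0.2269, 0.2411]
tool_rot: [-0.577, 1.566, -1.926]
force: [0.1, -0.5, -0.5]
grip_width: 0.0362
```

```bash
python3 -c "
from h import *
tgt(-.464,-.008,.15,0,-1)"
```

```text
clock 3.3 lane [-484.5    3.4] z 241.1 | dtool mm [ 91.   11.4 -21. ] rotvec [-0.009  0.004  0.003] q [ 0.5   0.66 -0.42  1.38  0.29  1.16  0.26] F [ 0.1 -0.5 -0.5] grip 36.2
```

jog_arm([
  [30,6,-10,-0.009,0.004,0.003],
  [40,5,-10,0,0,0],
  [40,0,0,0,0,0],
  [40,0,0,0,0,0],
  [30,0,0,0,0,0],
  [15,0,0,0,0,0],
  [15,0,0,0,0,0],
  [0,0,0,0,0,0],
])

```text
clock: 4.1
position: [0.6682, -0.1949, 0.0242]
tool_rot: [1.821, 1.564, 0.491]
force: [-0.9, -0.0, 0.6]
grip_width: 0.0359
```

```bash
python3 - <<'E'
from h import *
tgt(-.464,-.008,.026,0,-1)
im=grab_frame("scene")[:,:,::-1]; cv2.imwrite("pics/s1.png",cv2.resize(im[180:340,100:420],None,fx=2.5,fy=2.5))
E
```

```text
clock 4.1 lane [-456.5  -17.1] z 24.2 | dtool mm [-1.9 -9.2  7.4] rotvec [ 0.01  -0.002 -0.006] q [ 0.42  0.91 -0.36  1.51  0.4   0.79  0.15] F [-0.9 -0.   0.6] grip 35.9
```

View pics/s1.png

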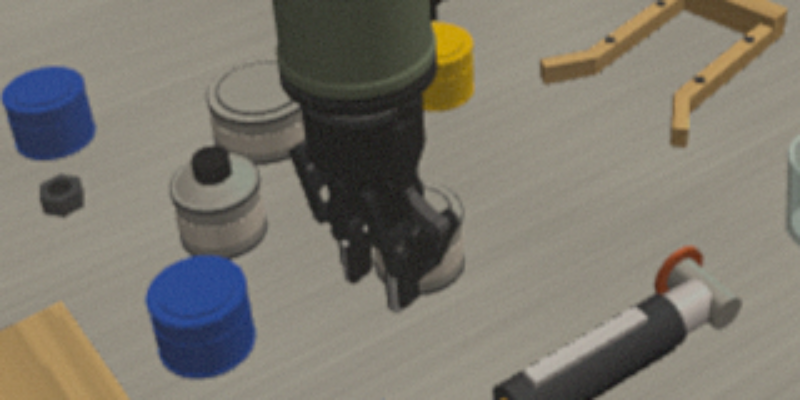

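The fingers are down behind the flat-lidded tin at about (420,240) in the crop and nothing is disturbed. I'll centre, then push.

jog_arm([
  [0,-9,5,0.01,0,-0.006],
  [-1,0,0,0,0,0],
  [0,0,-8,0,0,0],
  [0,0,-8,0,0,0],
  [0,0,-8,0,0,0],
  [0,0,-10,0,0,0],
  [0,0,-12,0,0,0],
  [0,0,-12,0,0,0],
  [0,0,-12,0,0,0],
  [0,0,-12,0,0,0],
  [0,0,-12,0,0,0],
])

```text
clock: 5.25
position: [0.6401, -0.1048, 0.0319]
tool_rot: [1.194, 1.563, -0.148]
force: [0.1, -0.7, -0.8]
grip_width: 0.0363
```

```bash
cat > look.py <<'E'
import sys
from h import *
n=sys.argv[1]
for c in("top","scene"):
    im=grab_frame(c)
    for k in("lidtin_mid","captin_mid"):
        for d in nets.silhouettes(c,k):
            m=d['mask'].astype(np.uint8); (u,v),_=cv2.minEnclosingCircle(max(cv2.findContours(m,0,1)[0],key=len))
            hue=cv2.cvtColor(im,cv2.COLOR_RGB2HSV)[m>0]; 
            if np.median(hue[:,1])<110: print(k,c,round(d['p'],2),(lane(ray(c,(u,v),.025))*1000).round(1),m.sum())
    if c=="top":
        r=rect(im[:,:,::-1],"top",0.02,0.72,0.30,0.00085,800,460); cv2.imwrite(f"pics/{n}_top.png",r)
    else: cv2.imwrite(f"pics/{n}_s.png",cv2.resize(im[140:340,140:460,::-1],None,fx=2.5,fy=2.5))
tgt(-.0725,0,.025,0,-1)
E
python3 look.py a
```

```text
lidtin_mid top 0.93 [-320.3  -10.5] 507
lidtin_mid scene 0.63 [-323.2  -25.4] 485
captin_mid scene 0.89 [-479.3  131.7] 1353
clock 5.55 lane [-364.3  -10.3] z 31.9 | dtool mm [   5.8  -11.3 -291.8] rotvec [-0.003  0.004 -0.008] q [ 0.3   0.84 -0.35  1.65  0.4   0.71 -0.02] F [-0.4  0.3 -0.4] grip 36.1
```

```bash
python3 -c "
import cv2,numpy as np
a=cv2.imread('pics/a_top.png');b=cv2.imread('pics/a_s.png')
cv2.imwrite('pics/a_c.png',np.vstack([cv2.resize(a,(522,300)),cv2.resize(b,(522,300))]) )"
```

```text
(no output)
```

View pics/a_c.png

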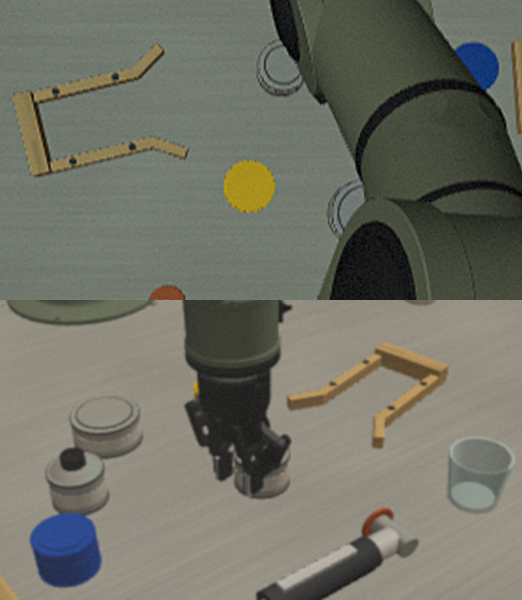

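The tin sits in the cradle and moves with the gripper, currently at about lane x −325. I'll keep pushing while correcting height and lateral offset.

jog_arm([
  [3,-1,-12,-0.003,0.004,-0.008],
  [3,-1,-12,0,0,0],
  [1,-1,-12,0,0,0],
  [0,-1,-12,0,0,0],
  [0,-1,-12,0,0,0],
  [0,-1,-12,0,0,0],
  [0,-1,-12,0,0,0],
  [0,-1,-12,0,0,0],
  [0,-1,-12,0,0,0],
  [0,-1,-12,0,0,0],
])

```text
clock: 6.55
position: [0.6033, 0.0102, 0.0251]
tool_rot: [0.45, 1.566, -0.897]
force: [1.8, -4.8, 4.7]
grip_width: 0.0358
```

```bash
python3 look.py b
```

```text
lidtin_mid top 0.66 [-183.7   11.9] 70
captin_mid top 0.69 [-483.6  127.7] 708
lidtin_mid scene 0.9 [-219.1   16.3] 362
captin_mid scene 0.79 [-480.3  131.5] 1344
clock 6.85 lane [-243.2   -0.8] z 24.7 | dtool mm [  -1.    -2.1 -170.7] rotvec [-0.008  0.004 -0.002] q [ 0.1   0.8  -0.32  1.78  0.4   0.63 -0.23] F [0.2 0.  0.1] grip 36.0
```

View pics/b_top.png

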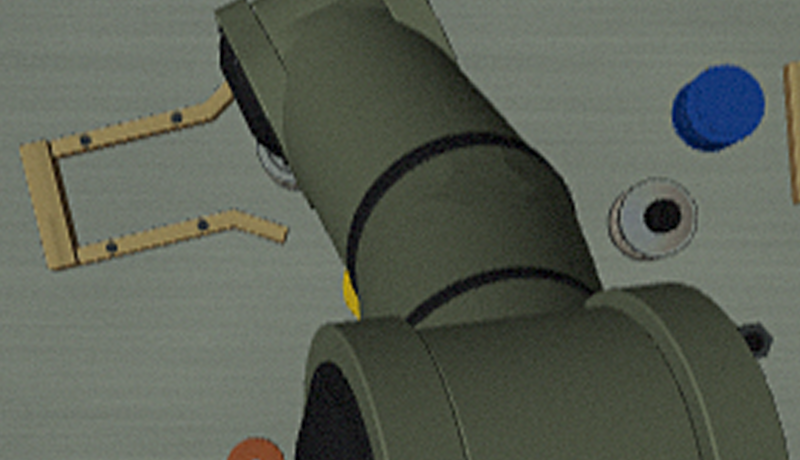

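View pics/b_s.png

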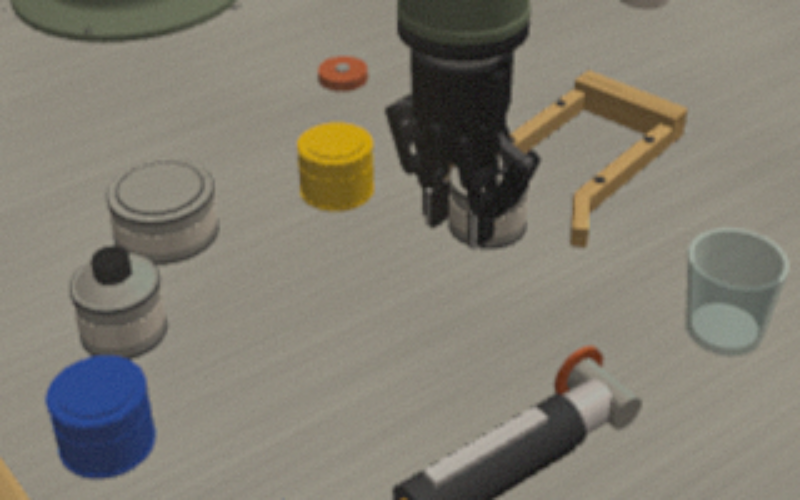

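```bash
python3 -c "
from h import *
w=world(-.205,0); print(w, (0.30-w[1])/.00085,(0.72-w[0])/.00085)"
```

```text
[0.59396449 0.04595217] 298.87979945877225 148.27706551641367
```

The tin is centred at the mouth: the visible edge at (262,165) matches the predicted centre (299,148). I'll push on into the lane.

jog_arm([
  [0,0,-10,-0.008,0.004,-0.002],
  [0,-0.5,-12,0,0,0],
  [0,-0.5,-12,0,0,0],
  [0,-0.5,-12,0,0,0],
  [0,-0.5,-12,0,0,0],
  [0,0,-12,0,0,0],
  [0,0,-12,0,0,0],
  [0,0,-12,0,0,0],
  [0,0,-12,0,0,0],
])

```text
clock: 7.75
position: [0.5752, 0.1184, 0.0245]
tool_rot: [-0.759, 1.569, -2.101]
force: [0.6, -2.0, 1.3]
grip_width: 0.0359
```

```bash
python3 look.py c
```

```text
captin_mid top 0.6 [-481.5  127.9] 713
lidtin_mid scene 0.84 [-102.1   21.2] 330
captin_mid scene 0.56 [-480.9  132.3] 1331
clock 8.05 lane [-132.     1.7] z 24.4 | dtool mm [ -0.7   1.5 -59.5] rotvec [-0.003  0.001  0.001] q [-0.09  0.78 -0.31  1.82  0.39  0.6  -0.41] F [ 0.  -0.6 -0.3] grip 36.2
```

View pics/c_s.png

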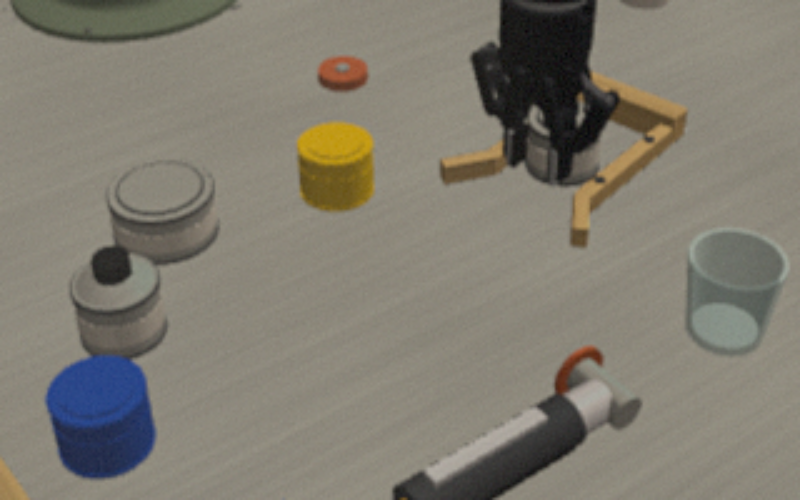

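jog_arm([
  [0,0.5,-12,0,0,0],
  [0,0.5,-12,0,0,0],
  [0,0.3,-12,0,0,0],
  [0,0,-8,0,0,0],
  [0,0,-5,0,0,0],
  [0,0,-3,0,0,0],
])

```text
clock: 8.65
position: [0.5645, 0.1706, 0.0242]
tool_rot: [-0.608, 1.568, -1.952]
force: [0.3, -2.1, 0.3]
grip_width: 0.0362
```

```bash
python3 look.py d
```

```text
captin_mid top 0.75 [-481.4  125.6] 719
lidtin_mid scene 0.94 [-50.2  16.8] 355
captin_mid scene 0.8 [-480.5  132.5] 1407
clock 8.95 lane [-78.2   0.1] z 24.1 | dtool mm [-0.9  0.1 -5.7] rotvec [-0.006  0.002  0.001] q [-0.18  0.78 -0.3   1.81  0.38  0.6  -0.5 ] F [-0. -1.  1.] grip 36.5
```

View pics/d_s.png

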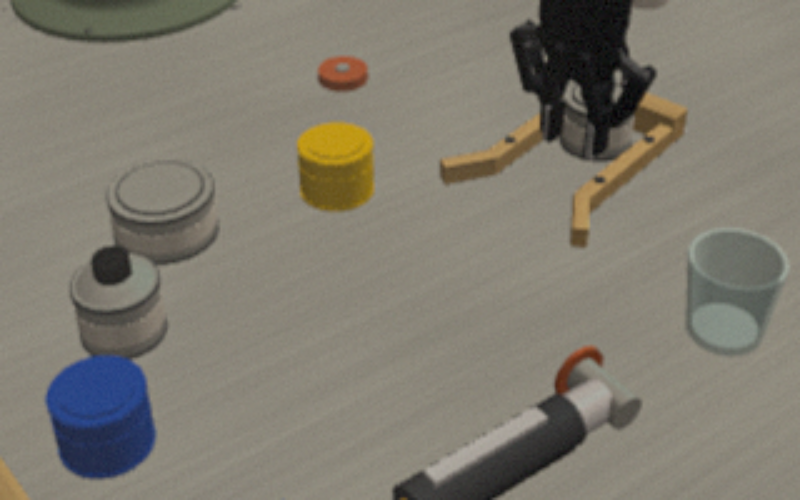

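Now I'll creep until the force rises at the stop.

jog_arm([
  [0,0,-2.5,0,0,0],
  [0,0,-2.5,0,0,0],
])

```text
clock: 9.15
position: [0.5639, 0.1734, 0.0241]
tool_rot: [-0.559, 1.568, -1.907]
force: [1.3, -1.8, 0.2]
grip_width: 0.036
```

jog_arm([
  [0,0,-2,0,0,0],
])

```text
clock: 9.25
position: [0.5634, 0.1752, 0.0241]
tool_rot: [-0.542, 1.568, -1.889]
force: [0.1, -2.0, 0.5]
grip_width: 0.0363
```

jog_arm([
  [0,0,-2,0,0,0],
])

```text
clock: 9.35
position: [0.5631, 0.1769, 0.0241]
tool_rot: [-0.462, 1.567, -1.81]
force: [2.5, -12.5, 4.0]
grip_width: 0.0361
```

The force has risen to 12.5 N, so the tin is against the stop. I'll back off along the lane, then lift.

jog_arm([
  [0,0,5,0,0,0],
  [0,0,15,0,0,0],
  [0,0,25,0,0,0],
  [0,0,25,0,0,0],
  [-20,0,20,0,0,0],
  [-40,0,20,0,0,0],
  [-40,0,40,0,0,0],
  [-25,0,40,0,0,0],
  [0,0,40,0,0,0],
  [0,0,40,0,0,0],
  [0,0,40,0,0,0],
  [0,0,40,0,0,0],
])

```text
clock: 10.55
position: [0.6414, -0.1761, 0.1509]
tool_rot: [-0.185, 1.568, -1.527]
force: [1.8, 0.5, 0.7]
grip_width: 0.0358
```

```bash
python3 look.py e; python3 -c "
from h import *
tgt(-.54,.157,.15,np.arctan2(-.416,.909),-1)"
```

```text
lidtin_mid top 0.79 [-30.9   0.4] 725
captin_mid top 0.54 [-473.8  128.4] 326
lidtin_mid scene 0.9 [-28.8   4.1] 867
captin_mid scene 0.89 [-480.1  131.8] 1370
clock 10.85 lane [-428.6    3.9] z 150.5 | dtool mm [ 125.     3.5 -356.3] rotvec [-0.001  0.002  0.001] q [ 0.41  0.71 -0.38  1.55  0.31  0.94  0.16] F [-0.   1.1 -0.4] grip 35.9
clock 10.85 lane [-428.6    3.9] z 150.5 | dtool mm [   0.9 -153.   111.6] rotvec [0.428 0.002 0.   ] q [ 0.41  0.71 -0.38  1.55  0.31  0.94  0.16] F [-0.   1.1 -0.4] grip 35.9
```

View pics/e_s.png

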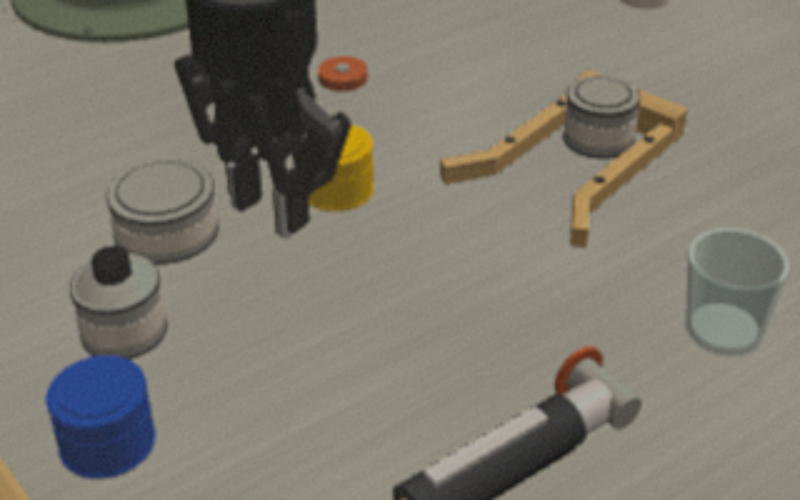

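View pics/e_top.png

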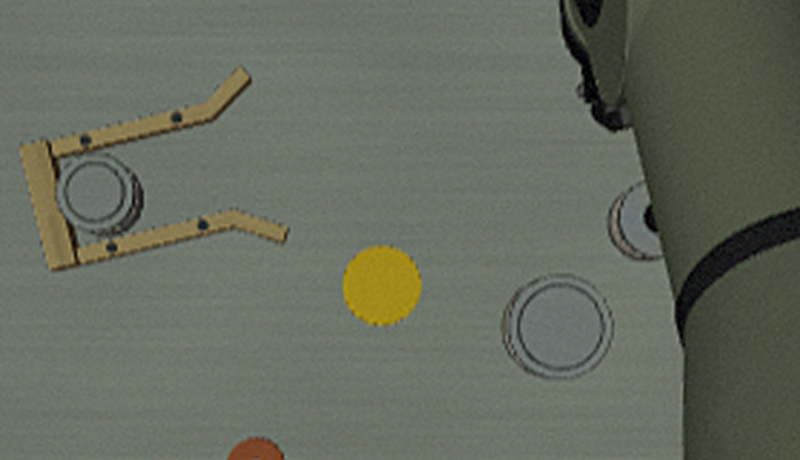

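The flat-lidded tin stands against the stop at lane (−31, 0) mm and the other items are undisturbed. Next is the capped tin, at about lane (−480, 130).

jog_arm([
  [0,0,0,0.143,0,0],
  [0,0,0,0.143,0,0],
  [0,0,0,0.143,0,0],
])

```text
clock: 11.15
position: [0.641, -0.1696, 0.1507]
tool_rot: [-1.381, 1.57, 3.125]
force: [0.4, 1.0, 0.3]
grip_width: 0.0363
```

```bash
python3 -c "
from h import *
tgt(-.54,.157,.15,np.arctan2(-.416,.909),-1)"
```

```text
clock 11.15 lane [-425.6    3.6] z 150.7 | dtool mm [  0.7 -90.5 168.7] rotvec [-0.008  0.     0.001] q [ 0.34  0.69 -0.27  1.56  0.22  0.92 -0.21] F [0.4 1.  0.3] grip 36.3
```

jog_arm([
  [0,-23,42,0,0,0],
  [0,-23,42,0,0,0],
  [0,-23,42,0,0,0],
  [0,-20,40,0,0,0],
  [0,0,0,0,0,0],
])

```text
clock: 11.65
position: [0.5174, -0.3098, 0.1507]
tool_rot: [3.086, 1.569, 1.315]
force: [0.8, 0.6, 0.6]
grip_width: 0.0362
```

```bash
python3 -c "
from h import *
tgt(-.54,.157,.025,np.arctan2(-.416,.909),-1)"
```

```text
clock 11.65 lane [-533.8  156. ] z 150.7 | dtool mm [125.6   1.7   6.3] rotvec [-0.002 -0.002 -0.   ] q [ 0.64  0.61 -0.28  1.73  0.21  0.84  0.06] F [0.8 0.6 0.6] grip 36.2
```

jog_arm([
  [25,1,6,0,0,0],
  [35,0,0,0,0,0],
  [35,0,0,0,0,0],
  [20,0,0,0,0,0],
  [10,0,0,0,0,0],
  [0,0,0,0,0,0],
])

```text
clock: 12.25
position: [0.5195, -0.3122, 0.0241]
tool_rot: [2.018, 1.566, 0.253]
force: [0.2, -0.3, 0.5]
grip_width: 0.0362
```

```bash
python3 look.py f; python3 -c "
from h import *
tgt(-.2375,0,.025,np.arctan2(-.416,.909),-1)"
```

```text
lidtin_mid top 0.61 [-30.9  -0.6] 657
captin_mid top 0.58 [-482.7  128.2] 682
captin_mid scene 0.57 [-479.5  131.5] 1345
captin_mid scene 0.38 [-384.   195.9] 1459
clock 12.55 lane [-538.2  154.2] z 26.1 | dtool mm [   1.1  -52.4 -487.8] rotvec [-0.427  0.001 -0.008] q [ 0.6   0.79 -0.23  1.77  0.29  0.6   0.01] F [-0.6 -0.2  0.6] grip 36.4
clock 12.55 lane [-538.2  154.2] z 26.1 | dtool mm [   1.5   15.9 -337.6] rotvec [ 0.002 -0.001 -0.008] q [ 0.6   0.79 -0.23  1.77  0.29  0.6   0.01] F [-0.6 -0.2  0.6] grip 36.4
```

View pics/f_s.png

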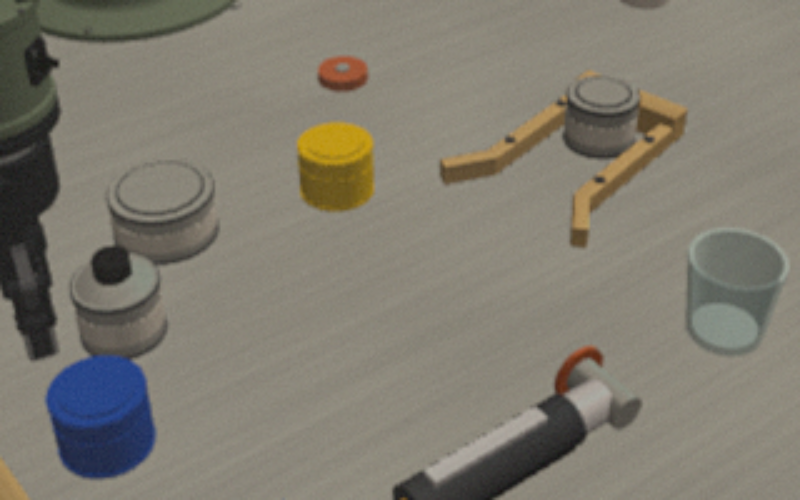

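jog_arm([
  [1,0,-8,0,0,-0.008],
  [0,0,-8,0,0,0],
  [0,0,-8,0,0,0],
  [0,0.5,-10,0,0,0],
  [0,0.5,-12,0,0,0],
  [0,0.5,-12,0,0,0],
  [0,0.5,-12,0,0,0],
  [0,0.5,-12,0,0,0],
  [0,0.5,-12,0,0,0],
  [0,0.5,-12,0,0,0],
])

```text
clock: 13.55
position: [0.5467, -0.202, 0.0266]
tool_rot: [1.691, 1.57, -0.076]
force: [-0.6, -1.4, -0.7]
grip_width: 0.0362
```

```bash
python3 look.py g; python3 -c "
from h import *
tgt(-.2375,0,.025,np.arctan2(-.416,.909),-1)"
```

```text
lidtin_mid top 0.85 [-32.3   0. ] 667
captin_mid top 0.71 [-397.7   83.9] 529
lidtin_mid scene 0.75 [-29.5   1.9] 887
captin_mid scene 0.64 [-392.9   90.4] 1090
captin_mid scene 0.23 [-406.9  200.4] 557
clock 13.85 lane [-437.2  103.7] z 26.6 | dtool mm [   1.4  -57.1 -374.9] rotvec [-0.428  0.001 -0.001] q [ 0.4   0.76 -0.21  1.84  0.27  0.57 -0.18] F [ 0.1 -0.5  0.5] grip 36.3
clock 13.85 lane [-437.2  103.7] z 26.6 | dtool mm [   1.5   11.4 -224.7] rotvec [ 0.001  0.    -0.001] q [ 0.4   0.76 -0.21  1.84  0.27  0.57 -0.18] F [ 0.1 -0.5  0.5] grip 36.3
```

View pics/g_s.png

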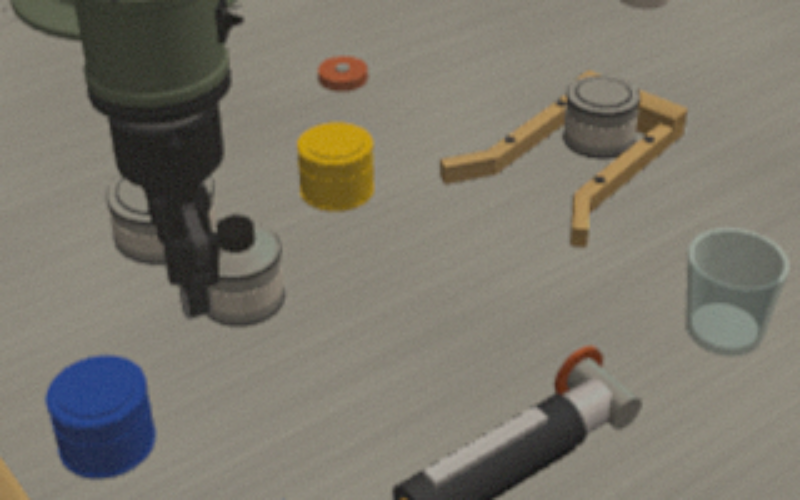

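The capped tin is in the cradle and sliding upright, with clearance to the wide tin, which hasn't moved. I'll continue.

jog_arm([
  [0,0,-10,0,0,0],
  [0,0.5,-12,0,0,0],
  [0,0.5,-12,0,0,0],
  [0,0.5,-12,0,0,0],
  [0,0.5,-12,0,0,0],
  [0,0.5,-12,0,0,0],
  [0,0.5,-12,0,0,0],
  [0,0.5,-12,0,0,0],
  [0,0.5,-12,0,0,0],
])

```text
clock: 14.75
position: [0.5726, -0.0938, 0.0265]
tool_rot: [0.714, 1.569, -1.057]
force: [-0.3, -1.1, 0.9]
grip_width: 0.0361
```

```bash
python3 look.py h; python3 -c "
from h import *
tgt(-.2375,0,.025,np.arctan2(-.416,.909),-1)"
```

```text
lidtin_mid top 0.66 [-33.7  -0.9] 674
captin_mid top 0.79 [-289.4   41.3] 226
lidtin_mid scene 0.86 [-31.1   0.8] 862
captin_mid scene 0.75 [-293.5   40.8] 900
clock 15.05 lane [-337.8   53.7] z 26.4 | dtool mm [   1.   -62.3 -263.5] rotvec [-0.432  0.002 -0.001] q [ 0.2   0.76 -0.19  1.85  0.25  0.56 -0.36] F [-0.   0.5  0. ] grip 36.1
clock 15.05 lane [-337.8   53.7] z 26.4 | dtool mm [   1.3    6.8 -113.6] rotvec [-0.003  0.001 -0.001] q [ 0.2   0.76 -0.19  1.85  0.25  0.56 -0.36] F [-0.   0.5  0. ] grip 36.1
```

View pics/h_s.png

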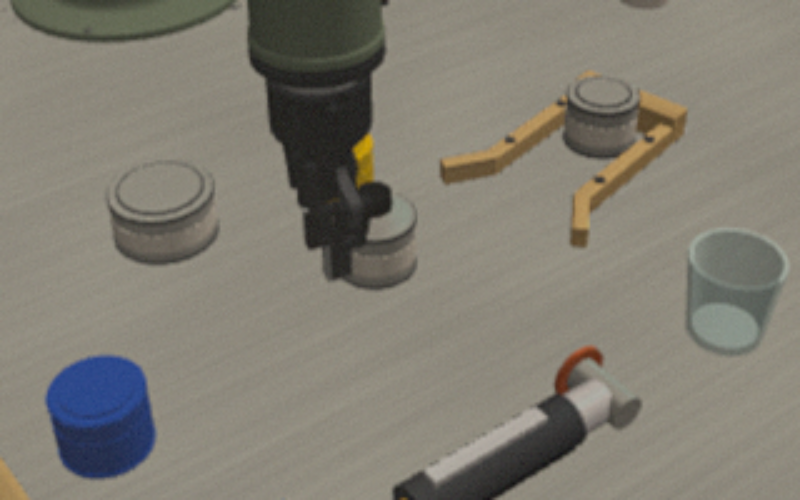

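jog_arm([
  [0,0,-10,0,0,0],
  [0,0.5,-12,0,0,0],
  [0,0.5,-12,0,0,0],
  [0,0.5,-12,0,0,0],
  [0,0.5,-12,0,0,0],
  [0,2,-9,-0.05,0,0],
  [0,2,-9,-0.05,0,0],
  [0,2,-9,-0.05,0,0],
])

```text
clock: 15.85
position: [0.5973, -0.008, 0.0263]
tool_rot: [0.213, 1.568, -1.399]
force: [-0.5, -1.3, 1.1]
grip_width: 0.0365
```

```bash
python3 look.py i
```

```text
lidtin_mid top 0.86 [-31.2   0.1] 700
captin_mid top 0.62 [-198.2   14.3] 51
lidtin_mid scene 0.69 [-31.3   1.1] 891
captin_mid scene 0.69 [-219.7  -11.4] 406
clock 16.15 lane [-259.7   10. ] z 26.3 | dtool mm [   0.7  -42.  -182.7] rotvec [-0.279  0.003  0.   ] q [ 0.07  0.78 -0.22  1.8   0.28  0.59 -0.37] F [ 0.1 -0.1 -0.1] grip 36.3
```

View pics/i_s.png

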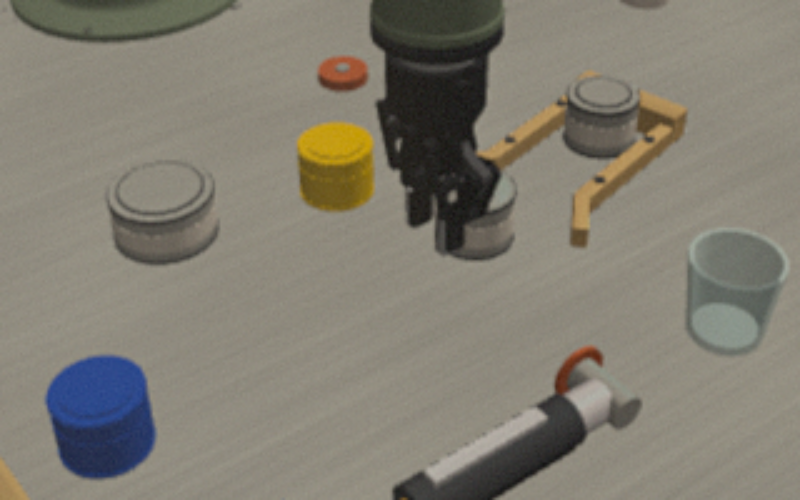

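The tin is now on the lane axis at lane (−224, 0). I'll swing the tool about the tin to line up with the lane.

jog_arm([
  [0,2.5,-2,-0.07,0,0],
  [0,2.5,-2,-0.07,0,0],
  [0,2.5,-2,-0.07,0,0],
  [0,2.5,-2,-0.07,0,0],
  [0,0,0,0,0,0],
])

```text
clock: 16.65
position: [0.606, -0.0042, 0.0263]
tool_rot: [-0.323, 1.566, -1.658]
force: [0.2, -0.1, 0.7]
grip_width: 0.0363
```

```bash
python3 look.py j
```

```text
lidtin_mid top 0.9 [-31.1  -0.3] 688
captin_mid top 0.47 [-197.6    6.6] 151
lidtin_mid scene 0.72 [-33.4   0.8] 907
captin_mid scene 0.67 [-225.5  -24.8] 343
clock 16.95 lane [-2.563e+02 -1.000e-01] z 26.3 | dtool mm [   0.5    0.5 -183.8] rotvec [0.003 0.005 0.002] q [ 0.1   0.79 -0.29  1.77  0.36  0.63 -0.16] F [ 0.  -0.5 -0.5] grip 36.1
```

View pics/j_s.png

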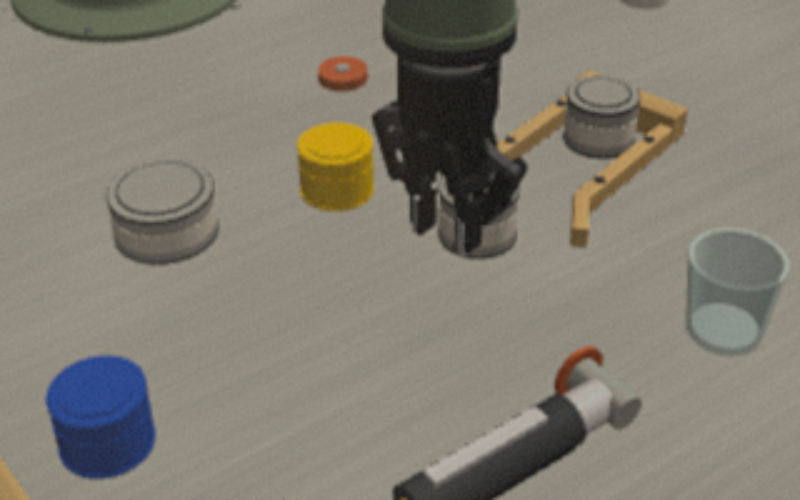

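View pics/j_top.png

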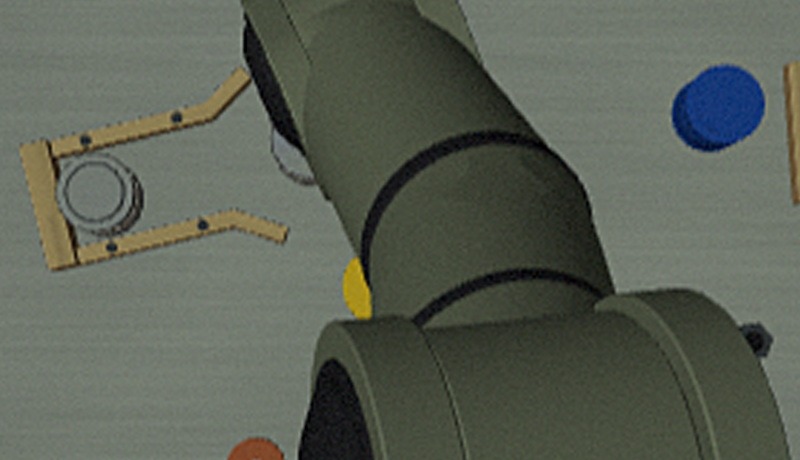

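jog_arm([
  [0,0,-8,0.003,0.005,0.002],
  [0,0,-10,0,0,0],
  [0,0,-12,0,0,0],
  [0,0,-12,0,0,0],
  [0,0,-12,0,0,0],
  [0,0,-12,0,0,0],
])

```text
clock: 17.55
position: [0.5893, 0.0651, 0.0263]
tool_rot: [2.522, 1.57, 1.18]
force: [1.6, -1.5, -0.3]
grip_width: 0.0364
```

```bash
python3 -c "
from h import *
tgt(-.1325,0,.025,0,-1)"
```

```text
clock 17.55 lane [-185.3    0.2] z 26.3 | dtool mm [  1.4   0.1 -52.8] rotvec [-0.002 -0.001 -0.   ] q [-0.02  0.78 -0.28  1.81  0.35  0.6  -0.28] F [ 1.6 -1.5 -0.3] grip 36.4
```

jog_arm([
  [0,0,-12,0,0,0],
  [0,0,-12,0,0,0],
  [0,0,-10,0,0,0],
  [0,0,-6,0,0,0],
  [0,0,-4,0,0,0],
  [0,0,-3,0,0,0],
])

```text
clock: 18.15
position: [0.5774, 0.1148, 0.0264]
tool_rot: [-0.106, 1.569, -1.447]
force: [5.8, -23.1, 1.7]
grip_width: 0.0359
```

```bash
python3 look.py k;python3 -c "
from h import *
tgt(-.1325,0,.025,0,-1)"
```

```text
lidtin_mid top 0.77 [-24.   3.] 310
lidtin_mid scene 0.66 [-28.5  -1.2] 400
captin_mid scene 0.71 [-108.5   16.6] 280
clock 18.45 lane [-134.4    0.3] z 26.4 | dtool mm [  1.3   0.2 -61.9] rotvec [-0.002  0.001  0.   ] q [-0.11  0.77 -0.27  1.82  0.35  0.6  -0.37] F [  2.7 -10.6   1.6] grip 36.2
clock 18.45 lane [-134.4    0.3] z 26.4 | dtool mm [ 1.4  0.3 -1.9] rotvec [-0.002  0.001  0.   ] q [-0.11  0.77 -0.27  1.82  0.35  0.6  -0.37] F [  2.7 -10.6   1.6] grip 36.2
```

View pics/k_s.png

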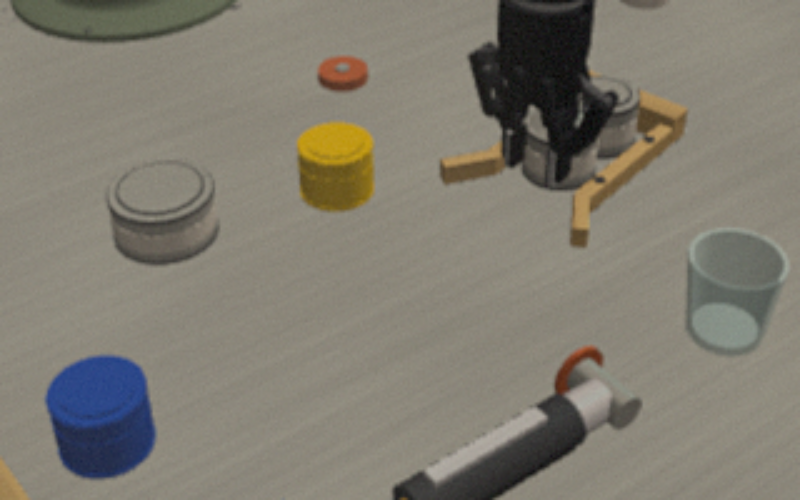

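The force rose to 23 N, so the capped tin is hard against the flat-lidded one. I'll back off and lift.

jog_arm([
  [0,0,4,0,0,0],
  [0,0,15,0,0,0],
  [0,0,25,0,0,0],
  [0,0,30,0,0,0],
  [-20,0,20,0,0,0],
  [-40,0,20,0,0,0],
  [-40,0,40,0,0,0],
  [-25,0,40,0,0,0],
  [0,0,40,0,0,0],
  [0,0,0,0,0,0],
  [0,0,0,0,0,0],
])

```text
clock: 19.55
position: [0.6307, -0.1284, 0.1517]
tool_rot: [-0.2, 1.568, -1.547]
force: [0.6, 1.3, -0.4]
grip_width: 0.036
```

```bash
python3 look.py l; python3 - <<'E'
from h import *
for c in("top","scene"):
    grab_frame(c)
    for d in nets.silhouettes(c,"widetin_mid"):
        m=d['mask'].astype(np.uint8); (u,v),_=cv2.minEnclosingCircle(max(cv2.findContours(m,0,1)[0],key=len)); print(c,d['p'],ray(c,(u,v),.025))
E
```

```text
lidtin_mid top 0.61 [-32.5  -1.2] 637
captin_mid top 0.86 [-94.8   0.7] 639
lidtin_mid scene 0.91 [-28.2   2. ] 552
lidtin_mid scene 0.67 [-386.   193.1] 1578
lidtin_mid scene 0.35 [-87.8   6.9] 984
captin_mid scene 0.59 [-90.4   3.6] 1023
clock 19.85 lane [-380.6    3.6] z 151.3 | dtool mm [ 125.5    2.4 -308.5] rotvec [-0.004  0.003  0.002] q [ 0.33  0.67 -0.35  1.61  0.28  0.91  0.1 ] F [-0.2 -0.4  0. ] grip 36.3
top 0.95 [ 0.44197667 -0.17236475  0.025     ]
scene 0.81 [ 0.44584187 -0.17465472  0.025     ]
```

View pics/l_s.png

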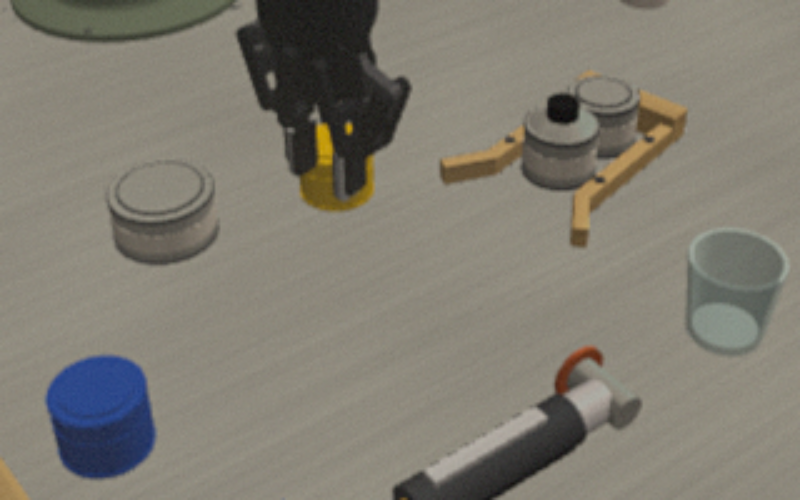

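View pics/l_top.png

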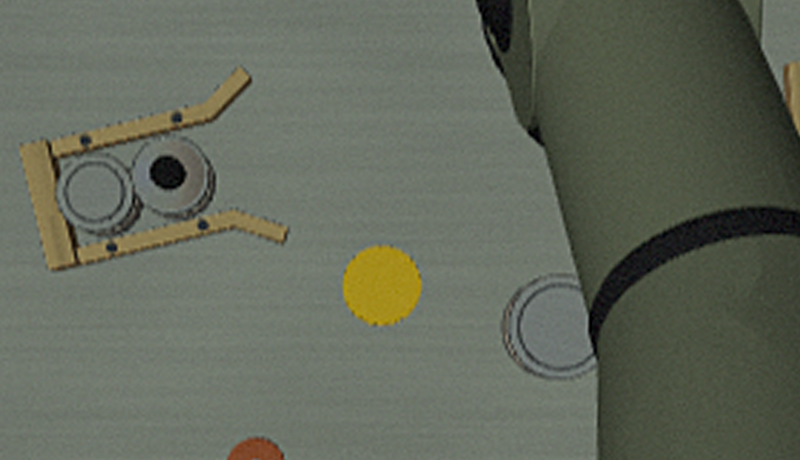

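Both tins stand in file in the lane, the flat-lidded one at top crop (97,193) and the capped one at (172,175). The wide tin hasn't moved and the arm is clear, so I'm handing in.

```bash
python3 -c "
from workcell import bot
print(bot.job_done())"
```

```text
the job is handed in; nothing more can be done
None
```

Both narrow tins are in single file in the lane, and the job is handed in; no verdict is reported. I pushed each one with the half-open fingers as a cradle, sliding it on the bench. The flat-lidded tin went in until the force rose at the stop (12.5 N). The capped tin then went in until it pressed against the first (23 N). After that the gripper backed off and lifted clear.

Last checks, taken before hand-in at about 20 s on the clock:
- **Flat-lidded tin:** at lane x ≈ −32 mm, y ≈ −1 mm in the top view.
- **Capped tin:** at lane x ≈ −95 mm, y ≈ +1 mm in the top view, touching the first. Both tins look upright in the pictures.
- **Wide tin:** within about 3 mm of where it started, which is within measurement noise.
- **Disagreements:** the scene camera put both narrow tins about 4 mm nearer the stop, with the capped tin partly covering the flat-lidded one. The network also labelled the wide tin and the capped tin as flat-lidded tins at lower confidence; I took these as false reports after checking the pictures.

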